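# Make room for a resin blank in the stock rack

### The arm

A 6-joint arm with a two-finger parallel gripper is mounted at the origin on the work surface. World frame = base frame: x ahead of the robot, y to its left, z up, the work surface at z = 0. Lengths are in m, angles in rad, forces in N, time in s.
With the tool pointing down it reaches from about 0.375 to 0.925 m from the base axis. Payload 5.7 kg.
Tool frame: the origin (TCP) lies on the centre line of the jaws, within the pads' length; the fingertips stand 25 mm ahead of it and the grasp point (between the pads) lies 6 mm ahead of it (tip_reach is the distance from the TCP to the fingertips, in m); z points along the fingers, y is the direction in which the jaws open and shut (so a half turn about z gives the same grasp; the last joint's range is limited). The gripper opens to 88 mm and grips with 3 to 60 N. Pads are 20 mm wide; open, the fingers measure 115 mm over their backs; the gripper's body (75 mm by 178 mm) begins 61 mm behind the grasp point.
Start: joints at [-1.218, 0.359, 1.51, -0, 1.272, -0.115], TCP at [0.271, -0.536, 0.248] pointing down, gripper open.
Joint ranges: [-2.97, 2.97], [-1.01, 2.36], [0.21, 2.38], [-0.96, 4.11], [0.2, 2.71], [-2.98, 2.98]. Speed limits (rad/s): [2.39, 2.39, 3.14, 3.14, 3.14, 3.14].

### API

Orientations are given as a unit quaternion [x, y, z, w].
In Python, from plant import observe, get_image, camera_info, sign_off, tip_reach gives the robot as it stands.
- The arm moves only by the tool step_arm, never from a script. Its argument "plan" is one flat list of numbers, 7 for each row, row after row: the shift along the tool's x, y, z in units of 60 mm (1.0 is 60 mm), then the turn, a rotation vector about the tool's x, y, z in units of 6 degrees (1.0 is 6 degrees), then the finger opening in mm, from 0 to 87.8. A call has exactly 10 rows; each row shifts and turns the commanded pose from where the row before left it, along the tool's axes as they then stand; what a row does not reach is not made up. A row lasts 1/8 s, in which the tool goes at most 62.5 mm and 10.7 degrees, less where a joint would pass 70% of its speed; a pose out of reach is approached as far as the arm can. A call is refused whole if a number of a shift passes 1 or a number of a turn 1, either way. A call with a gripper value outside its range is refused whole. The fingers move at their own pace and stop on an object; "force" is the grip in N (left out, the last holds). Time passes only in rows, so rows that do not move let the fingers close, or fill a call up. It gives the time, the measured TCP pose, the force and the opening at its end, in the units of the state.
- observe(): the state, without advancing time (a new reading comes with each control period).
- get_image(name): name is "side" or "top"; returns (picture, depth): 420x560x3 uint8, red, green, blue; 420x560 float32, m along the optical axis (not along the pixel's ray), 0 where there is no reading.
- camera_info(name): a dict with "mtx" (3x3 intrinsics, pixels), "dist_coeffs" ([k1, k2, p1, p2, k3] as OpenCV has them; the pictures are not rectified), "pose" (4x4, takes a point from camera to world coordinates). Camera axes: x right, y down, z forward; pixel columns grow to the right and rows downward; lengths in m; the calibration is good to about 2 mm. A picture is of the moment at which its call begins. camera_info takes no time and is no camera call.
- sign_off(): hands the job in, once; it reports no verdict.
The state is a dict: "time": time; "qpos": joint angles; "qd": joint speeds; "joint_torque": joint torques, N m; "ee_pos": TCP position; "tool_rot": TCP orientation; "contact_force": force on the tool from outside, world axes, zero at the start; "wrist_torque": the same for the moment, N m; "opening": finger opening in m.
Only numpy, scipy, OpenCV 4.12 (cv2) and the standard library are available. Lean on these libraries where they do the work, as an engineer would, in place of code of your own. Each camera call takes 0.05 s, during which the arm holds its last target. There are 200 camera calls.

### The job

File the loose pink resin blank in the rack's tight row, in its place by height, between the second and third blanks from the left. First gently nudge those neighbours apart, the left ones until you feel the rack's stop and the right ones towards the sprung end plate, without lifting or tipping them or pressing hard on the rack; then slide the blank in, tapered foot down and in line with the row, gently until it stands fully home on the rack floor, and let go, leaving the row upright and closed up and everything else on the bench alone.

Things in the scene. Friction and masses are not known exactly. Their poses are not given: they have to be found in the camera images.
- rack: Plywood stock rack, fixed, 92 (x) x 200 (y) mm; origin: centre of its underside, x across the row, y along the row (roughly the robot's left), z up. Floor 6 mm thick; long walls 20 mm high, 66 mm apart inside; end walls 50 mm high. The row stands between a rigid stop (+y) and a sprung plate (-y), free space at both ends. Over 35 N of a blank on the rack is too much.
- stop_limit (a point): Point on the rack floor, 72 mm from its origin along +y: the farthest place of the rigid stop's face. The stop, an aluminium plate 60 mm wide with its top 68 mm above the table, is clamped with its face 0 to 10 mm inward (-y) of this point: not measured, feel for it. Free space in the row is 14 to 24 mm in all, so the filed blank pushes the sprung plate back 1 to 11 mm.
- plate (a joint): Travel in m of the spring-loaded end plate towards the rack's -y: 0 = at rest, its face at y = -52 mm in the rack frame. Spring: 1.5 N at 0, rising by 0.18 N per mm, damped; it creeps back to 0 within about 1 s when released. Beyond 0.023 it is overdriven.
- left_outer: Plain pink resin blank, rounded edges, in the row in the rack: 54 (its x) x 25 (its y, thickness) x 64 mm high. Shortest, nearest the stop at the +y end; over 12 N of it on the rack (stop included) is too much. Origin: centre of its underside; z up.
- left_inner: Plain pink resin blank, rounded edges, in the row in the rack: 54 (its x) x 25 (its y, thickness) x 72 mm high. Second from the +y end; becomes the loose blank's left neighbour. Origin: centre of its underside; z up.
- right_inner: Plain pink resin blank, rounded edges, in the row in the rack: 54 (its x) x 25 (its y, thickness) x 88 mm high. Third from the +y end, now touching left_inner or within 1 mm of it; becomes the loose blank's right neighbour. Origin: centre of its underside; z up.
- right_outer: Plain pink resin blank, rounded edges, in the row in the rack: 54 (its x) x 25 (its y, thickness) x 96 mm high. Tallest, nearest the sprung plate. Origin: centre of its underside; z up.
- blank: The loose pink resin blank, standing upright on the cutting mat: 60 (its x) x 25 (its y) x 80 mm high, about 0.14 kg. Its foot tapers: the thickness grows evenly from 8 mm at the underside to 25 mm at 22 mm above it; above that the faces are parallel. Origin: centre of its underside; z up. The same either way round.
- knife: Snap-off craft knife with green handle, about 170 x 26 x 18 mm, lying near the rack; leave alone. Origin under its middle.
- strip_a: Pink resin offcut strip 100 x 22 x 12 mm, lying; leave alone. Origin: centre of underside.
- strip_b: Pink resin offcut strip 100 x 14 x 14 mm, lying; leave alone. Origin: centre of underside.
- jar: Small jar, 48 mm diameter, 50 mm high; leave alone. Origin: centre of underside.
- glue: Bottle, 44 mm diameter, 120 mm high; leave alone. Origin: centre of underside.
- rule: Steel rule 200 x 28 x 4 mm, lying flat; leave alone. Origin: centre of underside.
- cup: White cup, 72 mm rim diameter, 90 mm high; leave alone. Origin: centre of underside.
Things that resemble listed ones, but are neither listed nor needed, are in the scene too. What is shaped like the left_inner but black or orange is not meant.

How it is judged:
By the outcome, as a careful person would: the job done as asked, in the order asked, and still so for the second after the job is handed in, with the robot touching nothing.
It also fails if it takes over 72 s, if anything falls off the work surface, if the arm or the gripper's body presses on something with over 40 N, if the wrist force passes 120 N, or if a joint passes its speed limit or range.

## Working session

There is one attempt and no reset: what is moved stays moved. The work goes in short steps, Python scripts to look and compute and a tool call to move; the robot and the scene stay as the last step left them, time stands still between calls to the robot, and variables do not carry over. Pictures are saved under pics/ and viewed, about 8 in all and at most 12, crops included, and the job is handed in when it is done.

Besides the shell and the picture viewer there is one more tool, called after "Call:" as a command line: name --argument value ..., lists and objects as JSON in quotes. step_arm: Moves the arm, as the interface text tells. Its arguments: {"type":"object","properties":{"plan":{"type":"array","items":{"type":"number"}},"force":{"type":"number"}},"required":["plan"]}

```bash
mkdir -p pics; ls; python3 - <<'E'
from plant import *
import cv2,numpy as np
for n in("top","side"):
    im,d=get_image(n); np.savez(f"pics/{n}0.npz",im=im,d=d)
    cv2.imwrite(f"pics/{n}0.png",cv2.resize(im[...,::-1],(784,588)))
    c=camera_info(n);print(n,c["mtx"].round(1).tolist(),c["dist_coeffs"],np.round(c["pose"],3).tolist())
print(observe(),tip_reach)
E
```

```text
pics
top [[386.9, 0.0, 277.7], [0.0, 386.9, 207.6], [0.0, 0.0, 1.0]] [-0.01144451  0.          0.          0.          0.        ] [[0.0, -0.991, 0.133, 0.448], [-1.0, -0.004, -0.027, 0.004], [0.027, -0.133, -0.991, 0.927], [0.0, 0.0, 0.0, 1.0]]
side [[437.5, 0.0, 273.9], [0.0, 437.5, 208.6], [0.0, 0.0, 1.0]] [-0.07418672  0.          0.          0.          0.        ] [[-0.948, -0.221, 0.227, 0.356], [-0.317, 0.669, -0.672, 0.604], [-0.004, -0.709, -0.705, 0.694], [0.0, 0.0, 0.0, 1.0]]
{'time': 0.1, 'qpos': array([-1.21813964e+00,  3.59426403e-01,  1.51129175e+00, -3.23044533e-05,
        1.27250031e+00, -1.15096301e-01]), 'qd': array([ 0.001529  , -0.00121807, -0.00278463,  0.00061786,  0.00017548,
       -0.00065669]), 'joint_torque': array([-2.03080049e-04, -5.16358638e+01, -2.71405059e+01,  6.76428596e-02,
        2.75979890e-02, -3.46559875e-05]), 'ee_pos': array([ 0.27031749, -0.53502287,  0.24690988]), 'tool_rot': array([ 9.72773903e-01,  2.31754768e-01, -1.11656422e-04, -8.05348099e-04]), 'contact_force': array([-0.27160711,  0.08407648, -0.30608936]), 'wrist_torque': array([-0.01161493,  0.01160433,  0.02603932]), 'opening': 0.08774888017764308} 0.025
```

View pics/top0.png

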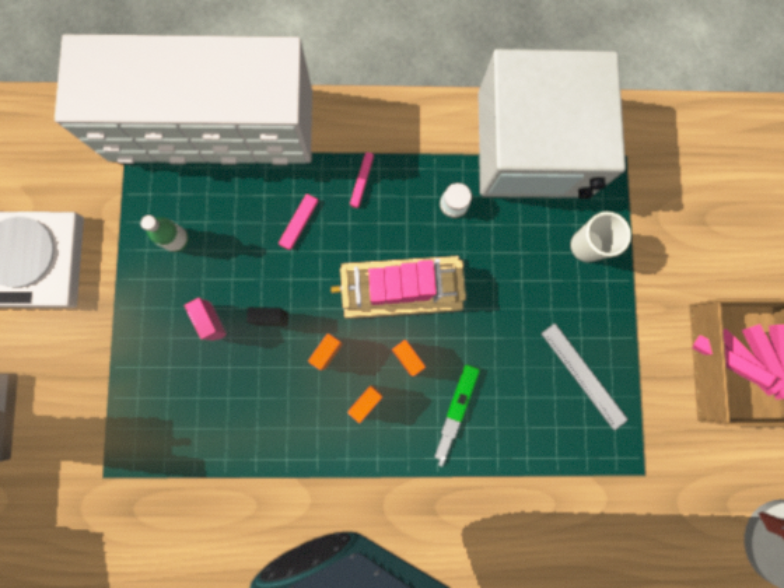

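View pics/side0.png

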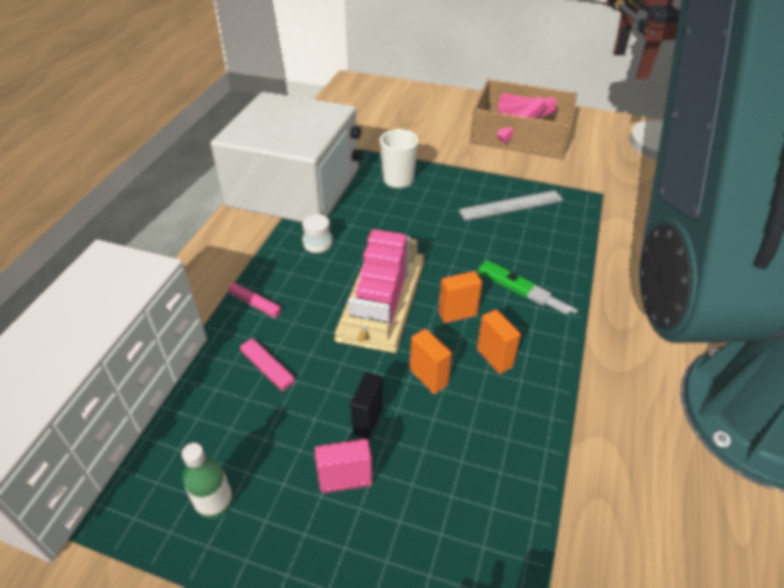

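Top: the pink row is at about (402,282), the loose pink blank at (205,318). The other pink things are lying strips (298,222) and (362,180) and the box of offcuts (745,350). There are black and orange decoys at (267,316), (324,352), (408,358) and (365,405). The standing pink block with an 80 mm top is the one meant, to be confirmed in a crop.

```bash
cat > h.py <<'E'
from plant import *
import cv2,numpy as np
def cloud(n,im,d):
    c=camera_info(n); h,w=d.shape
    u,v=np.meshgrid(np.arange(w),np.arange(h))
    p=cv2.undistortPoints(np.stack([u,v],-1).reshape(-1,1,2).astype(np.float64),c["mtx"],c["dist_coeffs"]).reshape(h,w,2)
    P=np.dstack([p*d[...,None],d])
    T=np.array(c["pose"]); return P@T[:3,:3].T+T[:3,3]
def pink(im):
    hsv=cv2.cvtColor(im,cv2.COLOR_RGB2HSV); return (hsv[...,0]>155)&(hsv[...,0]<175)&(hsv[...,1]>100)&(hsv[...,2]>80)
E
python3 - <<'E'
from h import *
crops=[]
for n in("top","side"):
    z=np.load(f"pics/{n}0.npz");im,d=z["im"],z["d"];P=cloud(n,im,d);m=pink(im)&(d>0)
    k,L,st,_=cv2.connectedComponentsWithStats(m.astype(np.uint8))
    for i in range(1,k):
        if st[i,4]<60: continue
        Q=P[L==i]; zt=np.percentile(Q[:,2],97); print(n,"comp",st[i],Q.mean(0).round(3),"ztop",zt.round(4))
        if zt<.05: continue
        for zz in([.08] if abs(Q[:,1].mean())>.15 else [.07,.078,.094,.102]):
            T=Q[abs(Q[:,2]-zz)<.0045]
            if len(T)<20: continue
            r=cv2.minAreaRect((T[:,:2]*1000).astype(np.float32)); print("  z",zz,len(T),T.mean(0).round(4),[np.round(a,1) for a in r])
    # bare mat height check
    g=(im[...,1]>im[...,0]*1.8)&(d>0)&(im[...,1]<110)
    print(n,"mat z",np.median(P[g][:,2]))
    if n=="top":
        print("rack walls:")
        hsv=cv2.cvtColor(im,cv2.COLOR_RGB2HSV); x,y=P[...,0],P[...,1]
        w=(hsv[...,0]>10)&(hsv[...,0]<30)&(hsv[...,1]>40)&(abs(y+.03)<.16)&(abs(x-.45)<.1)
        for lo,hi in((.012,.028),(.04,.06),(.004,.009)):
            T=P[w&(P[...,2]>lo)&(P[...,2]<hi)]
            r=cv2.minAreaRect((T[:,:2]*1000).astype(np.float32)); print(lo,len(T),[np.round(a,1) for a in r])
        crops+=[im[170:240,225:340],im[205:250,125:165]]
    else: crops+=[im[150:260,230:310],im[300:360,210:280]]
W=[cv2.resize(c,(395,295),interpolation=cv2.INTER_CUBIC) for c in crops]
cv2.imwrite("pics/c0.png",np.vstack([np.hstack(W[:2]),np.hstack(W[2:])])[...,::-1])
E
```

```text
top comp [250 109  17  39 270] [0.766 0.028 0.012] ztop 0.0169
top comp [199 139  28  39 434] [0.691 0.137 0.011] ztop 0.015
top comp [ 263  186   49   31 1225] [ 0.574 -0.04   0.083] ztop 0.1035
  z 0.07 271 [ 0.5722 -0.0034  0.07  ] [array([574.2, -40.4]), array([ 50.6, 107.1]), np.float64(1.8)]
  z 0.078 279 [ 0.5736 -0.027   0.0781] [array([563.6, -37.8]), array([84.2, 51.9]), np.float64(47.5)]
  z 0.094 292 [ 0.5765 -0.0513  0.0942] [array([578.2, -61.3]), array([52.2, 47.1]), np.float64(4.3)]
  z 0.102 285 [ 0.5794 -0.0749  0.102 ] [array([579.7, -67.8]), array([41. , 52.7]), np.float64(89.8)]
top comp [132 213  29  30 507] [0.516 0.272 0.069] ztop 0.0823
  z 0.08 325 [0.5178 0.2757 0.0798] [array([518.1, 276. ]), array([60. , 25.2]), np.float64(29.7)]
top comp [ 517  232   43   53 1545] [ 0.457 -0.618  0.065] ztop 0.0894
  z 0.08 156 [ 0.4265 -0.606   0.0791] [array([ 423.8, -612.1]), array([76.3, 32.1]), np.float64(67.3)]
top comp [495 240  13  13 115] [ 0.477 -0.537  0.046] ztop 0.0533
top mat z 0.0010232253637382227
rack walls:
0.012 469 [array([504.5, -13.2]), array([144.2
[... 525 characters left out ...]
] [array([575.6, -33.9]), array([ 51.4, 102.7]), np.float64(4.1)]
  z 0.078 306 [ 0.5742 -0.0251  0.0781] [array([577.6, -46.1]), array([53.3, 75.9]), np.float64(5.2)]
  z 0.094 294 [ 0.5774 -0.0495  0.0942] [array([578.9, -57.5]), array([53.6, 48.6]), np.float64(5.4)]
  z 0.102 229 [ 0.5797 -0.071   0.1019] [array([580.5, -73.7]), array([53.7, 29.9]), np.float64(1.6)]
side comp [164 202  36  24 335] [0.763 0.033 0.011] ztop 0.0163
side comp [172 242  38  37 556] [0.688 0.142 0.011] ztop 0.0142
side comp [ 225  313   41   39 1294] [0.515 0.281 0.058] ztop 0.0821
  z 0.08 542 [0.5166 0.2794 0.0803] [array([517.3, 277.7]), array([59.1, 27. ]), np.float64(29.6)]
side mat z 0.0012561168834092085
```

View pics/c0.png

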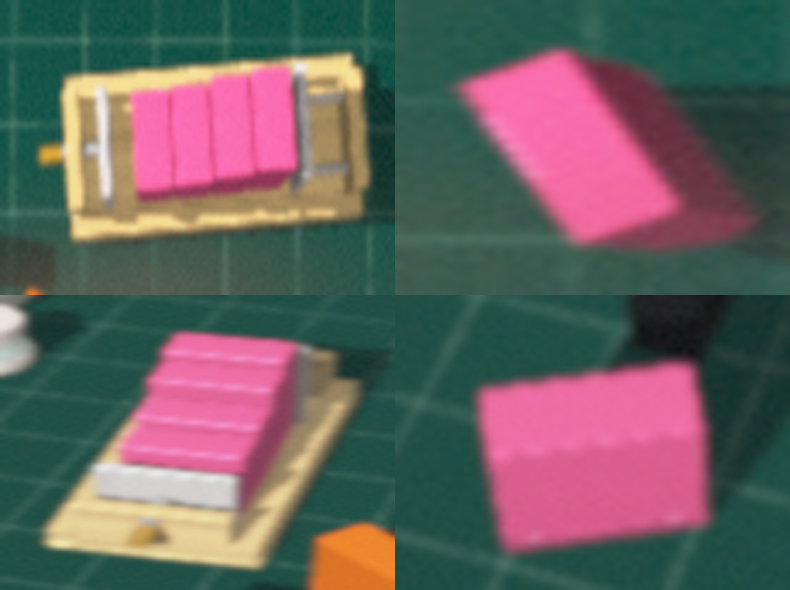

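The crop confirms it: the standing pink block is the loose blank, lit face with the narrow foot, centre about (0.518, 0.277), long axis near 29.7°. The row has stop and plate in white at its ends. One more measurement gives the rack yaw, stop and plate.

```bash
python3 - <<'E'
from h import *
for n,(r0,r1,c0,c1) in(("top",(178,232,233,338)),("side",(160,252,236,306))):
    z=np.load(f"pics/{n}0.npz");im,d=z["im"],z["d"];P=cloud(n,im,d);hsv=cv2.cvtColor(im,cv2.COLOR_RGB2HSV)
    b=np.zeros(d.shape,bool);b[r0:r1,c0:c1]=1;b&=d>0
    w=b&(hsv[...,0]>12)&(hsv[...,0]<32)&(hsv[...,1]>45)
    print(n)
    for lo,hi in((.016,.025),(.045,.056)):
        T=P[w&(P[...,2]>lo)&(P[...,2]<hi)];r=cv2.minAreaRect((T[:,:2]*1000).astype(np.float32));print(" wood",lo,len(T),[np.round(a,1) for a in r])
        if lo<.03:
            for s in(1,-1):   # far/near long wall inner+outer edges
                dy=T[:,1]+.035; u=T[:,0]-(.575-.09*dy); S=T[(s*u>.02)&(abs(dy)<.085)]
                if len(S)>20: print("  wall",s,len(S),np.polyfit(S[:,1],S[:,0],1).round(4),"x at y=-.035")
    g=b&(hsv[...,1]<60)&(hsv[...,2]>90)&(P[...,2]>.03)
    for nm,q in(("stop",P[...,1]>0),("plate",P[...,1]<-.07)):
        T=P[g&q]
        if len(T)>5:print(" ",nm,len(T),T.mean(0).round(4),"z5-95",np.percentile(T[:,2],[5,50,95]).round(4),"y",np.percentile(T[:,1],[5,95]).round(4),[np.round(a,1) for a in cv2.minAreaRect((T[T[:,2]>np.percentile(T[:,2],50)-.003][:,:2]*1000).astype(np.float32))])
    m=pink(im)&b
    for zz in(.07,.078,.094,.102):
        T=P[m&(abs(P[...,2]-zz)<.003)]
        # keep main slab
        T=T[abs(T[:,1]-np.median(T[:,1]))<.016];r=cv2.minAreaRect((T[:,:2]*1000).astype(np.float32));print(" blank",zz,len(T),np.median(T,0).round(4),[np.round(a,1) for a in r])
E
```

```text
top
 wood 0.016 711 [array([578.2, -41.2]), array([ 90.3, 197. ]), np.float64(4.1)]
  wall 1 216 [-0.0842  0.6148] x at y=-.035
  wall -1 370 [-0.0723  0.536 ] x at y=-.035
 wood 0.045 265 [array([577.3, -40.6]), array([ 65.2, 201.3]), np.float64(3.8)]
  stop 100 [0.5708 0.0337 0.0627] z5-95 [0.0426 0.0683 0.0714] y [0.0292 0.0438] [array([572.7,  32.4]), array([58.9,  6. ]), np.float64(4.0)]
  plate 143 [ 0.5787 -0.1016  0.072 ] z5-95 [0.0317 0.0888 0.0934] y [-0.1263 -0.092 ] [array([581.3, -96.2]), array([58.4,  6. ]), np.float64(3.9)]
 blank 0.07 241 [5.727e-01 3.000e-04 7.010e-02] [array([573. ,  -0.7]), array([51.2, 26.2]), np.float64(3.6)]
 blank 0.078 251 [ 0.5742 -0.0262  0.078 ] [array([574.9, -25.3]), array([52.4, 25.1]), np.float64(4.0)]
 blank 0.094 266 [ 0.5764 -0.0498  0.0942] [array([577.3, -50.6]), array([52.2, 25.6]), np.float64(4.4)]
 blank 0.102 265 [ 0.5792 -0.0752  0.1021] [array([579.8, -75.5]), array([52.2, 24.9]), np.float64(4.0)]
side
 wood 0.016 581 [array([578.3, -38.2]), array([ 90.7, 200.8]), np.float64(3.8)]
  wall 1 67 [-0.0832  0.6175] x at y=-.035
  wall -1 330 [-0.0702  0.5362] x at y=-.035
 wood 0.045 210 [array([569.9, -10.5]), array([106.9, 242. ]), np.float64(17.3)]
  stop 413 [0.5713 0.0362 0.0552] z5-95 [0.0383 0.055  0.0702] y [0.0311 0.04  ] [array([573.6,  26.9]), array([60. , 24.8]), np.float64(2.7)]
  plate 47 [ 0.5552 -0.1024  0.0557] z5-95 [0.0326 0.0514 0.087 ] y [-0.1336 -0.0924] [array([ 557.9, -115.3]), array([ 2.7, 48.4]), np.float64(11.1)]
 blank 0.07 267 [0.5713 0.0024 0.0705] [array([573. ,   2.4]), array([51.4, 29.9]), np.float64(4.1)]
 blank 0.078 263 [ 0.5748 -0.0233  0.0782] [array([575.6, -23.8]), array([53.2, 29.8]), np.float64(4.0)]
 blank 0.094 252 [ 0.5788 -0.0478  0.0942] [array([578.1, -48.2]), array([54.8, 30.6]), np.float64(1.0)]
 blank 0.102 206 [ 0.5796 -0.0714  0.1024] [array([580.5, -72.8]), array([53.6, 27.8]), np.float64(2.2)]
```

```bash
cat >> h.py <<'E'
def plan(target,yaw_deg,n,yaw_rows=None,opening=80,show=True):
    """rows from present pose to world target, tool-x yaw (deg); shift units 60mm, turn units 6deg"""
    o=observe();q=o["tool_rot"];from scipy.spatial.transform import Rotation as R
    r=R.from_quat(q);X=r.as_matrix()[:,0];y0=np.degrees(np.arctan2(X[1],X[0]))
    dz=-(yaw_deg-y0)/6; w=(np.array(target)-o["ee_pos"])/n
    print("t",o["time"],"pos",o["ee_pos"].round(4),"yaw",y0.round(2),"F",o["contact_force"].round(2),"op",round(o["opening"],4),"turn units",dz.round(2),"tilt",(r.as_matrix()[:2,2]*57.3).round(2))
    for i in range(n):
        print((r.inv().apply(w)/.06).round(2).tolist(),round(dz/n,2)); r=r*R.from_rotvec([0,0,np.radians(dz*6/n)])
E
python3 -c "
from h import *
plan((0.575,-0.0205,0.16),94,12)"
```

```text
t 0.1 pos [ 0.2703 -0.535   0.2469] yaw 26.8 F [-0.27  0.08 -0.31] op 0.0877 turn units -11.2 tilt [-0.03  0.09]
[0.7, -0.45, 0.12] -0.93
[0.74, -0.38, 0.12] -0.93
[0.77, -0.3, 0.12] -0.93
[0.8, -0.23, 0.12] -0.93
[0.82, -0.15, 0.12] -0.93
[0.83, -0.07, 0.12] -0.93
[0.83, 0.02, 0.12] -0.93
[0.82, 0.1, 0.12] -0.93
[0.81, 0.18, 0.12] -0.93
[0.79, 0.25, 0.12] -0.93
[0.76, 0.33, 0.12] -0.93
[0.73, 0.4, 0.12] -0.93
```

Call:
step_arm --plan '[0.7,-0.45,0.12,0,0,-0.93,80,0.74,-0.38,0.12,0,0,-0.93,80,0.77,-0.3,0.12,0,0,-0.93,80,0.8,-0.23,0.12,0,0,-0.93,80,0.82,-0.15,0.12,0,0,-0.93,80,0.83,-0.07,0.12,0,0,-0.93,80,0.83,0.02,0.12,0,0,-0.93,80,0.82,0.1,0.12,0,0,-0.93,80,0.81,0.18,0.12,0,0,-0.93,80,0.79,0.25,0.12,0,0,-0.93,80]' --force 6

```text
time: 1.35
ee_pos: [0.5253, -0.1055, 0.1752]
tool_rot: [0.75, 0.661, -0.0, -0.0]
contact_force: [0.5, -0.1, -0.4]
opening: 0.0801
```

```bash
python3 -c "
from h import *
plan((0.575,-0.0205,0.16),94,4)"
```

```text
t 1.35 pos [ 0.5253 -0.1055  0.1752] yaw 82.79 F [ 0.52 -0.14 -0.4 ] op 0.0801 turn units -1.87 tilt [-0.02  0.01]
[0.38, 0.16, 0.06] -0.47
[0.37, 0.18, 0.06] -0.47
[0.36, 0.2, 0.06] -0.47
[0.35, 0.21, 0.06] -0.47
```

Call:
step_arm --plan '[0.38,0.16,0.06,0,0,-0.47,80,0.37,0.18,0.06,0,0,-0.47,80,0.36,0.2,0.06,0,0,-0.47,80,0.35,0.21,0.06,0,0,-0.47,80,0,0,0.2,0,0,0,80,0,0,0.2,0,0,0,80,0,0,0.2,0,0,0,80,0,0,0.2,0,0,0,80,0,0,0,0,0,0,80,0,0,0,0,0,0,80]'

```text
time: 2.6
ee_pos: [0.5748, -0.0221, 0.1134]
tool_rot: [0.683, 0.731, 0.0, 0.0]
contact_force: [0.6, 0.7, -0.4]
opening: 0.0801
```

```bash
python3 - <<'E'
from h import *
plan((0.575,-0.0205,0.061),94,8)
im,d=get_image("side");im2,_=get_image("top")
a=cv2.resize(im[110:270,200:340],(420,480),interpolation=cv2.INTER_CUBIC);b=cv2.resize(im2[150:270,225:345],(380,480),interpolation=cv2.INTER_CUBIC)
cv2.imwrite("pics/c1.png",np.hstack([a,b])[...,::-1])
E
```

```text
t 2.6 pos [ 0.5748 -0.0221  0.1134] yaw 93.87 F [ 0.58  0.68 -0.44] op 0.0801 turn units -0.02 tilt [0.01 0.  ]
[0.0, 0.0, 0.11] -0.0
[0.0, 0.0, 0.11] -0.0
[0.0, 0.0, 0.11] -0.0
[0.0, 0.0, 0.11] -0.0
[0.0, 0.0, 0.11] -0.0
[0.0, 0.0, 0.11] -0.0
[0.0, 0.0, 0.11] -0.0
[0.0, 0.0, 0.11] -0.0
```

View pics/c1.png

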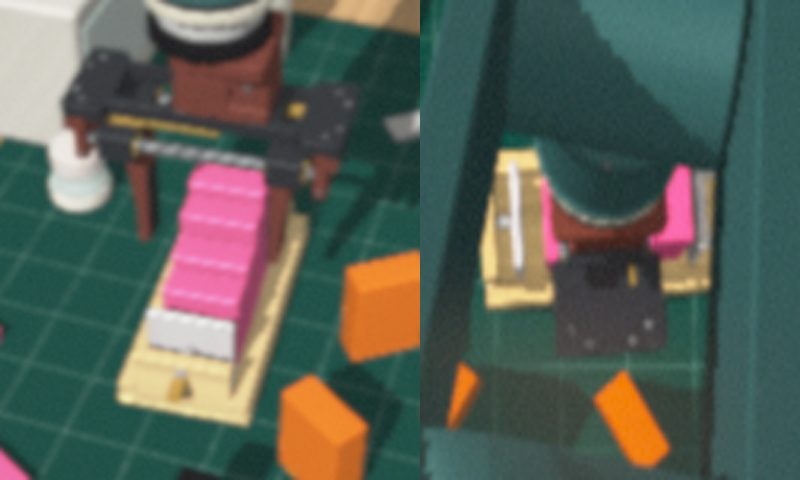

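The side view shows the jaws straddling the row in x, finger bottom at (148,238), with walls and neighbours clear. I'll descend and grip left_inner across its ends.

Call:
step_arm --plan '[0.03,0,0.15,0,0,0,80,0,0,0.15,0,0,0,80,0,0,0.15,0,0,0,80,0,0,0.15,0,0,0,80,0,0,0.15,0,0,0,80,0,0,0.12,0,0,0,80,0,0,0,0,0,0,62,0,0,0,0,0,0,62,0,0,0,0,0,0,58,0,0,0,0,0,0,57]'

```text
time: 3.95
ee_pos: [0.5747, -0.0202, 0.0614]
tool_rot: [0.683, 0.731, 0.0, 0.0]
contact_force: [-0.2, -0.2, 0.8]
opening: 0.057
```

Call:
step_arm --plan '[0,0,0,0,0,0,55,0,0,0,0,0,0,54,0,0,0,0,0,0,52,0,0,0,0,0,0,50,0,0,0,0,0,0,50,0,0,0,0,0,0,50,0,0,0,0,0,0,50,0,0,0,0,0,0,50,0,0,0,0,0,0,50,0,0,0,0,0,0,50]'

```text
time: 5.2
ee_pos: [0.5744, -0.0201, 0.0611]
tool_rot: [0.683, 0.731, -0.0, -0.0]
contact_force: [-2.9, -0.1, 4.3]
opening: 0.0545
```

```bash
python3 -c "
from h import *
plan((0.575,-0.0205,0.061),94,1)"
```

```text
t 5.2 pos [ 0.5744 -0.0201  0.0611] yaw 93.88 F [-2.88 -0.1   4.31] op 0.0545 turn units -0.02 tilt [-0.02  0.01]
[-0.01, 0.01, 0.0] -0.02
```

Call:
step_arm --plan '[0,-0.005,-0.005,0,0,0,50,0.02,0,0,0,0,0,50,0.03,0,0,0,0,0,50,0.03,0,0,0,0,0,50,0.03,0,0,0,0,0,50,0.03,0,0,0,0,0,50,0.03,0,0,0,0,0,50,0.03,0,0,0,0,0,50,0,0,0,0,0,0,50,0,0,0,0,0,0,50]'

```text
time: 6.45
ee_pos: [0.5734, -0.0081, 0.0614]
tool_rot: [0.683, 0.731, 0.0, -0.0]
contact_force: [0.1, 0.2, -1.0]
opening: 0.0539
```

Call:
step_arm --plan '[0.01,0,0.003,0,0,0,50,0.01,0,0,0,0,0,50,0.01,0,0,0,0,0,50,0.01,0,0,0,0,0,50,0.01,0,0,0,0,0,50,0,0,0,0,0,0,50,0,0,0,0,0,0,50,0,0,0,0,0,0,50,0,0,0,0,0,0,50,0,0,0,0,0,0,50]'

```text
time: 7.7
ee_pos: [0.5732, -0.0051, 0.0612]
tool_rot: [0.683, 0.731, 0.0, -0.0]
contact_force: [-0.3, 0.2, -1.6]
opening: 0.0542
```

Call:
step_arm --plan '[0.01,0,0,0,0,0,50,0.01,0,0,0,0,0,50,0,0,0,0,0,0,50,0,0,0,0,0,0,50,0,0,0,0,0,0,50,0,0,0,0,0,0,50,0,0,0,0,0,0,50,0,0,0,0,0,0,50,0,0,0,0,0,0,50,0,0,0,0,0,0,50]'

```text
time: 8.95
ee_pos: [0.5731, -0.004, 0.0612]
tool_rot: [0.683, 0.731, 0.0, -0.0]
contact_force: [0.3, -0.0, -1.5]
opening: 0.0537
```

Call:
step_arm --plan '[0,0,0.003,0,0,0,50,0.01,0,0,0,0,0,50,0.01,0,0,0,0,0,50,0,0,0,0,0,0,50,0,0,0,0,0,0,50,0,0,0,0,0,0,50,0,0,0,0,0,0,50,0,0,0,0,0,0,50,0,0,0,0,0,0,50,0,0,0,0,0,0,50]'

```text
time: 10.2
ee_pos: [0.5732, -0.0032, 0.0611]
tool_rot: [0.683, 0.731, -0.0, 0.0]
contact_force: [0.0, -5.1, 2.3]
opening: 0.054
```

Call:
step_arm --plan '[0.01,0,0,0,0,0,50,0.01,0,0,0,0,0,50,0,0,0,0,0,0,50,0,0,0,0,0,0,50,0,0,0,0,0,0,50,0,0,0,0,0,0,50,0,0,0,0,0,0,50,0,0,0,0,0,0,50,0,0,0,0,0,0,50,0,0,0,0,0,0,50]'

```text
time: 11.45
ee_pos: [0.5732, -0.0026, 0.0611]
tool_rot: [0.683, 0.731, -0.0, 0.001]
contact_force: [-0.0, -8.9, 1.5]
opening: 0.0538
```

Call:
step_arm --plan '[-0.025,0,0,0,0,0,50,0,0,0,0,0,0,50,0,0,0,0,0,0,56,0,0,0,0,0,0,62,0,0,0,0,0,0,68,0,0,0,0,0,0,68,-0.1,0,0,0,0,0,68,-0.2,0,0,0,0,0,68,-0.2,0.01,0,0,0,0,68,-0.2,0,0,0,0,0,68]'

```text
time: 12.7
ee_pos: [0.5767, -0.0462, 0.061]
tool_rot: [0.683, 0.73, 0.0, 0.0]
contact_force: [-0.4, -0.2, 0.2]
opening: 0.0679
```

Call:
step_arm --plan '[-0.13,0,0,0,0,0,68,0,0,0,0,0,0,66,0,0,0,0,0,0,62,0,0,0,0,0,0,59,0,0,0,0,0,0,57,0,0,0,0,0,0,56,0,0,0,0,0,0,55,0,0,0,0,0,0,50,0,0,0,0,0,0,50,0,0,0,0,0,0,50]'

```text
time: 13.95
ee_pos: [0.5773, -0.0527, 0.0611]
tool_rot: [0.683, 0.731, 0.0, 0.0]
contact_force: [1.9, 0.8, -0.4]
opening: 0.0541
```

```bash
python3 - <<'E'
from h import *
plan((0.5773,-0.0534,0.061),94,1)
im,d=get_image("side");P=cloud("side",im,d);m=pink(im)&(d>0)&(abs(P[...,1]+.03)<.12)
for zz in(.07,.078,.094,.102):
    T=P[m&(abs(P[...,2]-zz)<.003)];T=T[abs(T[:,1]-np.median(T[:,1]))<.016];print(zz,len(T),[np.round(a,1) for a in cv2.minAreaRect((T[:,:2]*1000).astype(np.float32))])
E
```

```text
t 13.95 pos [ 0.5773 -0.0527  0.0611] yaw 93.88 F [ 1.89  0.84 -0.38] op 0.0541 turn units -0.02 tilt [0.03 0.01]
[-0.01, -0.0, 0.0] -0.02
0.07 225 [array([571.6,  16.4]), array([51.3, 27.7]), np.float64(5.4)]
0.078 236 [array([574.5,  -5.4]), array([53.2, 26.5]), np.float64(3.2)]
0.094 238 [array([578.4, -48.5]), array([59.1, 28.6]), np.float64(3.4)]
0.102 81 [array([582.2, -71.5]), array([42.5, 17.5]), np.float64(17.0)]
```

Call:
step_arm --plan '[-0.01,0,0,0,0,0,50,-0.015,0,0,0,0,0,50,-0.015,0,0,0,0,0,50,-0.015,0,0,0,0,0,50,-0.015,0,0,0,0,0,50,0,0,0,0,0,0,50,0,0,0,0,0,0,50,0,0,0,0,0,0,50,0,0,0,0,0,0,50,0,0,0,0,0,0,50]'

```text
time: 15.25
ee_pos: [0.5772, -0.0569, 0.061]
tool_rot: [0.683, 0.731, -0.0, -0.0]
contact_force: [0.0, 2.0, 4.6]
opening: 0.0537
```

Call:
step_arm --plan '[-0.01,0,0,0,0,0,50,-0.015,0,0,0,0,0,50,0,0,0,0,0,0,50,0,0,0,0,0,0,50,0,0,0,0,0,0,50,0,0,0,0,0,0,50,0,0,0,0,0,0,50,0,0,0,0,0,0,50,0,0,0,0,0,0,50,0,0,0,0,0,0,50]'

```text
time: 16.5
ee_pos: [0.5773, -0.0584, 0.0609]
tool_rot: [0.683, 0.731, -0.0, -0.0]
contact_force: [-0.5, 3.4, 2.2]
opening: 0.0536
```

Call:
step_arm --plan '[-0.01,0,0,0,0,0,50,-0.015,0,0,0,0,0,50,0,0,0,0,0,0,50,0,0,0,0,0,0,50,0,0,0,0,0,0,50,0,0,0,0,0,0,50,0,0,0,0,0,0,50,0,0,0,0,0,0,50,0,0,0,0,0,0,50,0,0,0,0,0,0,50]'

```text
time: 17.75
ee_pos: [0.5774, -0.0599, 0.0609]
tool_rot: [0.683, 0.731, -0.0, -0.0]
contact_force: [-1.5, 4.0, -0.1]
opening: 0.0538
```

Call:
step_arm --plan '[0,0,0,0,0,0,56,0,0,0,0,0,0,62,0,0,0,0,0,0,68,0,0,0,0,0,0,72,0,0,-0.2,0,0,0,76,0,0,-0.4,0,0,0,80,0,0,-0.5,0,0,0,80,0,0,-0.5,0,0,0,80,0,0,-0.2,0,0,0,80,0,0,0,0,0,0,80]'

```text
time: 19.0
ee_pos: [0.5781, -0.06, 0.1699]
tool_rot: [0.683, 0.731, 0.001, 0.001]
contact_force: [-0.4, 0.8, 0.1]
opening: 0.0799
```

```bash
python3 - <<'E'
from h import *
plan((0.5177,0.2767,0.185),119.7,8)
for n,(r0,r1,c0,c1) in(("top",(145,185,95,140)),("side",(310,375,125,170))):
    z=np.load(f"pics/{n}0.npz");P=cloud(n,z["im"],z["d"])[r0:r1,c0:c1].reshape(-1,3)
    for lo,hi in((.02,.05),(.05,.08),(.1,.13)):
        T=P[(P[:,2]>lo)&(P[:,2]<hi)];print(n,lo,len(T),T.min(0).round(3),T.max(0).round(3))
E
```

```text
t 19.0 pos [ 0.5781 -0.06    0.1699] yaw 93.88 F [-0.39  0.8   0.12] op 0.0799 turn units -4.3 tilt [ 0.11 -0.02]
[0.71, -0.08, -0.03] -0.54
[0.71, -0.04, -0.03] -0.54
[0.71, 0.0, -0.03] -0.54
[0.71, 0.04, -0.03] -0.54
[0.71, 0.08, -0.03] -0.54
[0.7, 0.12, -0.03] -0.54
[0.69, 0.16, -0.03] -0.54
[0.68, 0.2, -0.03] -0.54
top 0.02 88 [0.638 0.326 0.02 ] [0.674 0.351 0.05 ]
top 0.05 169 [0.637 0.324 0.051] [0.679 0.366 0.08 ]
top 0.1 109 [0.65  0.336 0.101] [0.669 0.357 0.122]
side 0.02 265 [0.636 0.334 0.02 ] [0.671 0.373 0.05 ]
side 0.05 384 [0.636 0.331 0.05 ] [0.676 0.373 0.08 ]
side 0.1 222 [0.648 0.34  0.1  ] [0.67  0.361 0.123]
```

Call:
step_arm --plan '[0.71,-0.08,-0.03,0,0,-0.54,80,0.71,-0.04,-0.03,0,0,-0.54,80,0.71,0,-0.03,0,0,-0.54,80,0.71,0.04,-0.03,0,0,-0.54,80,0.71,0.08,-0.03,0,0,-0.54,80,0.7,0.12,-0.03,0,0,-0.54,80,0.69,0.16,-0.03,0,0,-0.54,80,0.68,0.2,-0.03,0,0,-0.54,80,0,0,0,0,0,0,80,0,0,0,0,0,0,80]'

```text
time: 20.25
ee_pos: [0.5157, 0.2752, 0.1823]
tool_rot: [0.501, 0.865, -0.001, -0.0]
contact_force: [-0.5, -0.0, 0.6]
opening: 0.08
```

```bash
cat > row.py <<'E'
from h import *
def row(n,im,d):
    P=cloud(n,im,d);m=pink(im)&(d>0)&(abs(P[...,1]+.03)<.12)&(abs(P[...,0]-.575)<.05)
    for zz in(.07,.078,.086,.094,.102):
        T=P[m&(abs(P[...,2]-zz)<.003)]
        if len(T)<30: continue
        T=T[abs(T[:,1]-np.median(T[:,1]))<.016];print(n,zz,len(T),[np.round(a,1) for a in cv2.minAreaRect((T[:,:2]*1000).astype(np.float32))])
E
python3 - <<'E'
from row import *
plan((0.5177,0.2767,0.057),119.7,8)
I={n:get_image(n) for n in("top","side")}
for n in I: row(n,*I[n])
a=cv2.resize(I["side"][0][140:350,190:330],(390,585),interpolation=cv2.INTER_CUBIC);b=cv2.resize(I["top"][0][160:260,110:345],(400,170),interpolation=cv2.INTER_CUBIC)
c=cv2.resize(I["top"][0][165:245,235:340],(400,305),interpolation=cv2.INTER_CUBIC)
cv2.imwrite("pics/c2.png",np.hstack([a,np.vstack([b,c,np.zeros((110,400,3),np.uint8)])])[...,::-1])
E
```

```text
t 20.25 pos [0.5157 0.2752 0.1823] yaw 119.82 F [-0.48 -0.03  0.58] op 0.08 turn units 0.02 tilt [-0.11 -0.07]
[0.0, 0.01, 0.26] 0.0
[0.0, 0.01, 0.26] 0.0
[0.0, 0.01, 0.26] 0.0
[0.0, 0.01, 0.26] 0.0
[0.0, 0.01, 0.26] 0.0
[0.0, 0.01, 0.26] 0.0
[0.0, 0.01, 0.26] 0.0
[0.0, 0.01, 0.26] 0.0
top 0.07 231 [array([571.8,  16. ]), array([52.1, 22.4]), np.float64(0.3)]
top 0.078 249 [array([573. ,  -7.5]), array([51.7, 24.5]), np.float64(0.2)]
top 0.094 264 [array([577.3, -53.8]), array([51.8, 24.9]), np.float64(3.8)]
top 0.102 264 [array([579.1, -78.3]), array([52.7, 25. ]), np.float64(4.1)]
side 0.07 87 [array([557.8,  13.4]), array([24.8, 22.8]), np.float64(9.6)]
side 0.078 133 [array([562.9,  -6.9]), array([30.2, 27.6]), np.float64(5.5)]
side 0.086 40 [array([568.8, -41.9]), array([39.8, 11.5]), np.float64(18.6)]
side 0.094 205 [array([575.9, -52. ]), array([49.4, 30.2]), np.float64(4.4)]
side 0.102 201 [array([579.9, -75.2]), array([53.9, 27.4]), np.float64(3.6)]
```

View pics/c2.png

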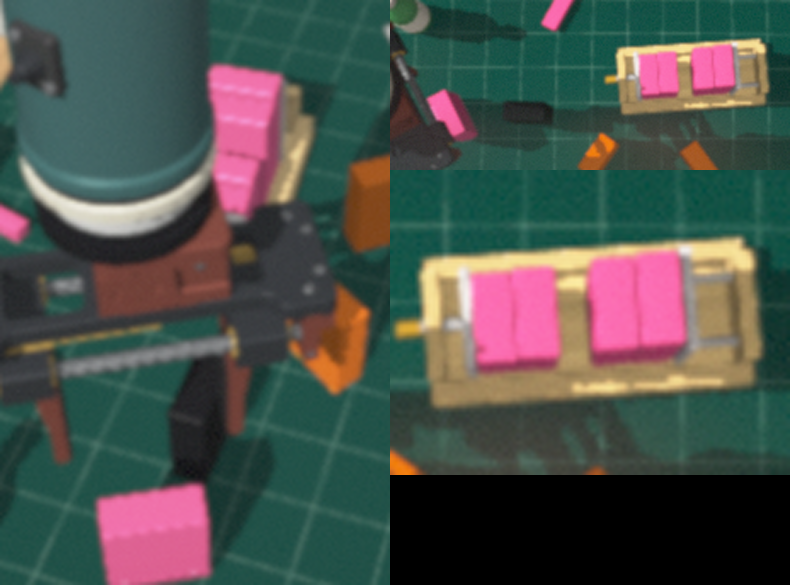

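Crop: the left pair sits against the stop (left_outer edge at px 472), the gap spans px 557–588 (about 21 mm), the right pair is at the plate, and the row is upright. The loose blank is under the jaws, so I'll grasp it now.

Call:
step_arm --plan '[0,0.04,0.35,0,0,0,80,0,0,0.35,0,0,0,80,0,0,0.35,0,0,0,80,0,0,0.35,0,0,0,80,0,0,0.35,0,0,0,80,0,0,0.34,0,0,0,80,0,0,0,0,0,0,72,0,0,0,0,0,0,66,0,0,0,0,0,0,64,0,0,0,0,0,0,62]' --force 15

```text
time: 21.6
ee_pos: [0.5186, 0.277, 0.0587]
tool_rot: [0.501, 0.865, 0.0, 0.0]
contact_force: [-0.7, -0.9, 0.1]
opening: 0.0618
```

Call:
step_arm --plan '[0,0,0,0,0,0,61,0,0,0,0,0,0,60,0,0,0,0,0,0,55,0,0,0,0,0,0,55,0,0,0,0,0,0,55,0,0,-0.1,0,0,0,55,0,0,-0.4,0,0,0,55,0,0,-0.5,0,0,0,55,0,0,-0.5,0,0,0,55,0,0,-0.5,0,0,0,55]'

```text
time: 22.85
ee_pos: [0.5186, 0.2772, 0.179]
tool_rot: [0.502, 0.865, 0.0, 0.0]
contact_force: [0.8, -0.1, -1.1]
opening: 0.0601
```

```bash
python3 -c "
from h import *
plan((0.577,-0.03,0.19),94,8)"
```

```text
t 22.85 pos [0.5186 0.2772 0.179 ] yaw 119.8 F [ 0.84 -0.05 -1.06] op 0.0601 turn units 4.3 tilt [0.02 0.02]
[-0.62, -0.21, -0.02] 0.54
[-0.63, -0.18, -0.02] 0.54
[-0.64, -0.14, -0.02] 0.54
[-0.64, -0.11, -0.02] 0.54
[-0.65, -0.07, -0.02] 0.54
[-0.65, -0.03, -0.02] 0.54
[-0.65, 0.0, -0.02] 0.54
[-0.65, 0.04, -0.02] 0.54
```

Call:
step_arm --plan '[-0.62,-0.21,-0.02,0,0,0.54,55,-0.63,-0.18,-0.02,0,0,0.54,55,-0.64,-0.14,-0.02,0,0,0.54,55,-0.64,-0.11,-0.02,0,0,0.54,55,-0.65,-0.07,-0.02,0,0,0.54,55,-0.65,-0.03,-0.02,0,0,0.54,55,-0.65,0,-0.02,0,0,0.54,55,-0.65,0.04,-0.02,0,0,0.54,55,0,0,0,0,0,0,55,0,0,0,0,0,0,55]'

```text
time: 24.1
ee_pos: [0.5764, -0.0303, 0.1874]
tool_rot: [0.683, 0.731, 0.0, -0.0]
contact_force: [-0.2, -0.3, -1.3]
opening: 0.0603
```

```bash
python3 - <<'E'
from row import *
plan((0.577,-0.03,0.15),94,8)
I={n:get_image(n) for n in("top","side")}
for n in I:
    im,d=I[n];P=cloud(n,im,d);row(n,im,d)
    T=P[pink(im)&(d>0)&(P[...,2]>.12)&(abs(P[...,1])<.15)]
    if len(T)>20: print(n,"held",len(T),T.min(0).round(4),T.max(0).round(4),T.mean(0).round(4))
a=cv2.resize(I["side"][0][110:270,200:340],(420,480),interpolation=cv2.INTER_CUBIC);b=cv2.resize(I["top"][0][150:270,225:345],(380,480),interpolation=cv2.INTER_CUBIC)
cv2.imwrite("pics/c3.png",np.hstack([a,b])[...,::-1])
E
```

```text
t 24.1 pos [ 0.5764 -0.0303  0.1874] yaw 93.88 F [-0.16 -0.26 -1.25] op 0.0603 turn units -0.02 tilt [-0.03  0.04]
[0.0, 0.0, 0.08] -0.0
[0.0, 0.0, 0.08] -0.0
[0.0, 0.0, 0.08] -0.0
[0.0, 0.0, 0.08] -0.0
[0.0, 0.0, 0.08] -0.0
[0.0, 0.0, 0.08] -0.0
[0.0, 0.0, 0.08] -0.0
[0.0, 0.0, 0.08] -0.0
top 0.07 235 [array([571.8,  15.9]), array([52.7, 22.4]), np.float64(0.4)]
top 0.078 72 [array([5.73e+02, 1.00e-01]), array([51.8,  8.4]), np.float64(4.3)]
top held 30 [ 0.5231 -0.0664  0.2537] [ 5.548e-01 -2.000e-04  3.342e-01] [ 0.5386 -0.0146  0.2847]
side 0.07 225 [array([572.1,  15.1]), array([51.1, 29.6]), np.float64(3.8)]
side 0.078 240 [array([574.7,  -6. ]), array([53.5, 28. ]), np.float64(4.6)]
side 0.086 56 [array([574.9, -39.1]), array([52.3, 13.3]), np.float64(15.3)]
side 0.094 222 [array([578. , -51.4]), array([53.4, 27.6]), np.float64(4.7)]
side 0.102 30 [array([555.5, -78.8]), array([ 8.5, 23.4]), np.float64(17.3)]
side held 1206 [ 0.5444 -0.0409  0.1293] [ 0.6086 -0.0113  0.2236] [ 0.5754 -0.0186  0.1814]
```

View pics/c3.png

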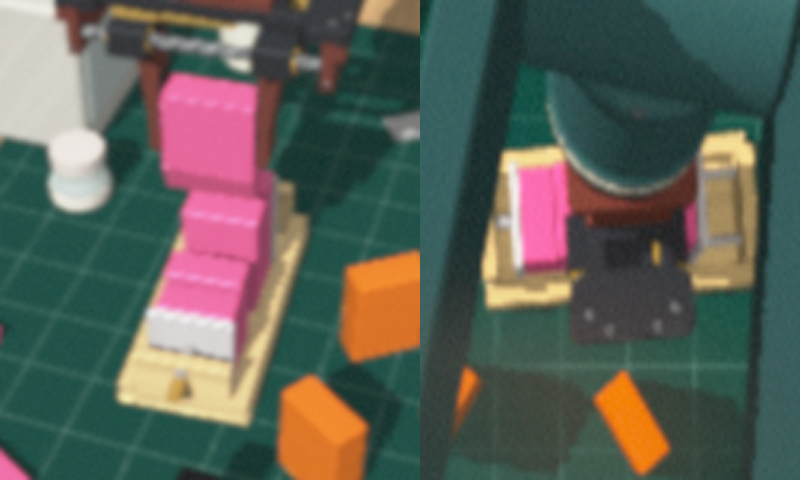

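Side crop: the blank is held upright over the gap, bottom edge near (165–250,190), with the gap below between (185,260) and (180,265). Next I measure its face against the row in the same camera.

```bash
python3 - <<'E'
from row import *
im,d=get_image("side");P=cloud("side",im,d);m=pink(im)&(d>0)
a=np.radians(3.9);S=-np.sin(a)*P[...,0]+np.cos(a)*P[...,1];X=np.cos(a)*P[...,0]+np.sin(a)*P[...,1]
S0=-np.sin(a)*.5783+np.cos(a)*-.0382;X0=np.cos(a)*.5783+np.sin(a)*-.0382
S=(S-S0)*1e3;X=(X-X0)*1e3;Z=P[...,2]*1e3
h=m&(abs(S)<60)&(abs(X)<50)
for lo,hi in((132,140),(140,150),(150,160),(160,170),(170,180),(180,190),(190,200),(205,215)):
    q=h&(Z>lo)&(Z<hi)
    if q.sum()>10: print("held z",lo,hi,q.sum(),"S med",np.median(S[q]).round(1),"X 2-98",np.percentile(X[q],[2,98]).round(1))
for nm,zz in(("LO",70),("LI",78),("RI",94)):
    q=h&(abs(Z-zz)<1.5)
    if q.sum(): print(nm,q.sum(),"S 5,50,95",np.percentile(S[q],[5,50,95]).round(1),"X",np.percentile(X[q],[2,98]).round(1))
for nm,lo,hi in(("RI face",82,91),("LI face",72,76)):
    q=h&(Z>lo)&(Z<hi);print(nm,q.sum(),np.percentile(S[q],[10,50,90]).round(1),np.percentile(X[q],[2,98]).round(1))
T=np.array(observe()["ee_pos"]);print("TCP S,X",((-np.sin(a)*T[0]+np.cos(a)*T[1])-S0)*1e3,((np.cos(a)*T[0]+np.sin(a)*T[1])-X0)*1e3)
E
```

```text
held z 132 140 59 S med 16.6 X 2-98 [-30.1  27.1]
held z 140 150 88 S med 20.0 X 2-98 [-29.9  27.7]
held z 150 160 115 S med 22.8 X 2-98 [-29.6  29.2]
held z 160 170 126 S med 23.0 X 2-98 [-29.9  28.9]
held z 170 180 134 S med 23.4 X 2-98 [-32.   29.4]
held z 180 190 140 S med 23.5 X 2-98 [-31.5  29.5]
held z 190 200 146 S med 23.3 X 2-98 [-31.8  29.1]
held z 205 215 316 S med 15.6 X 2-98 [-28.9  29.3]
LO 157 S 5,50,95 [-2.6 49.4 58.9] X [-27.9  21.3]
LI 203 S 5,50,95 [-1.9 31.5 44.3] X [-27.6  23.7]
RI 181 S 5,50,95 [-25.3 -12.   -0.9] X [-27.6  24.1]
RI face 94 [-14.7  -1.5   0.5] [-27.7  22.9]
LI face 90 [-3.7 31.5 46. ] [-28.   21.6]
TCP S,X 8.789764193993133 -1.3851355954587197
```

Call:
step_arm --plan '[-0.02,0.01,0.05,0,0,0,55,-0.03,0,0.05,0,0,0,55,-0.02,0,0.05,0,0,0,55,0,0,0.08,0,0,0,55,0,0,0.08,0,0,0,55,0,0,0.08,0,0,0,55,0,0,0.06,0,0,0,55,0,0,0.05,0,0,0,55,0,0,0,0,0,0,55,0,0,0,0,0,0,55]'

```text
time: 25.5
ee_pos: [0.5776, -0.0349, 0.1577]
tool_rot: [0.683, 0.731, 0.0, 0.0]
contact_force: [-0.0, 0.1, -1.9]
opening: 0.0601
```

```bash
python3 - <<'E'
from row import *
plan((0.577,-0.03,0.15),94,1)
im,d=get_image("side")
cv2.imwrite("pics/c4.png",cv2.resize(im[130:260,215:325],(507,600),interpolation=cv2.INTER_CUBIC)[...,::-1])
P=cloud("side",im,d);T=P[pink(im)&(d>0)&(abs(P[...,1]+.03)<.1)&(abs(P[...,0]-.575)<.05)];print("top z",np.percentile(T[:,2],[90,97,99]).round(4))
E
```

```text
t 25.5 pos [ 0.5776 -0.0349  0.1577] yaw 93.88 F [-0.05  0.14 -1.91] op 0.0601 turn units -0.02 tilt [0.01 0.  ]
[0.08, -0.01, 0.13] -0.02
top z [0.1793 0.1808 0.1815]
```

View pics/c4.png

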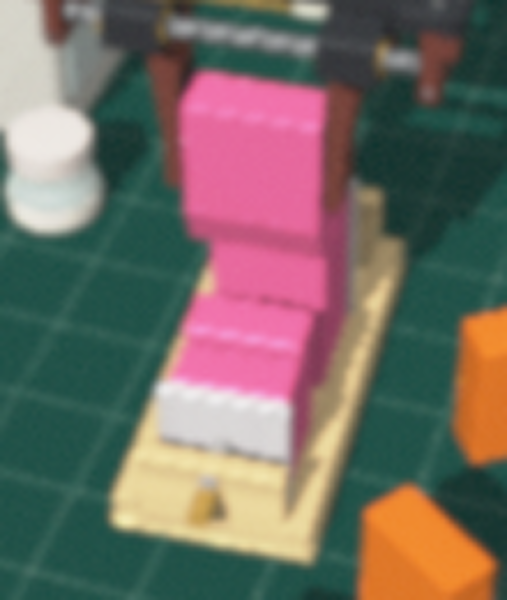

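The crop shows the blank (185–325, 75–240) over the gap, foot just above right_inner's top, in line with the row. I'll lower it gently.

Call:
step_arm --plan '[0.005,0,0.04,0,0,0,55,0,0,0.04,0,0,0,55,0,0,0.04,0,0,0,55,0,0,0.04,0,0,0,55,0,0,0.03,0,0,0,55,0,0,0.03,0,0,0,55,0,0,0.02,0,0,0,55,0,0,0,0,0,0,55,0,0,0,0,0,0,55,0,0,0,0,0,0,55]'

```text
time: 26.8
ee_pos: [0.5775, -0.0346, 0.1432]
tool_rot: [0.683, 0.731, 0.0, -0.0]
contact_force: [0.3, 0.4, -2.6]
opening: 0.0599
```

Call:
step_arm --plan '[0,0,0.02,0,0,0,55,0,0,0.03,0,0,0,55,0,0,0.03,0,0,0,55,0,0,0.03,0,0,0,55,0,0,0.03,0,0,0,55,0,0,0.03,0,0,0,55,0,0,0.03,0,0,0,55,0,0,0,0,0,0,55,0,0,0,0,0,0,55,0,0,0,0,0,0,55]'

```text
time: 28.05
ee_pos: [0.5776, -0.0346, 0.1311]
tool_rot: [0.683, 0.731, 0.0, 0.0]
contact_force: [0.0, 3.7, 2.7]
opening: 0.0602
```

Call:
step_arm --plan '[0,0,0.03,0,0,0,55,0,0,0.03,0,0,0,55,0,0,0.04,0,0,0,55,0,0,0.04,0,0,0,55,0,0,0.04,0,0,0,55,0,0,0.04,0,0,0,55,0,0,0.04,0,0,0,55,0,0,0.04,0,0,0,55,0,0,0,0,0,0,55,0,0,0,0,0,0,55]'

```text
time: 29.3
ee_pos: [0.5773, -0.0347, 0.1129]
tool_rot: [0.683, 0.731, -0.0, -0.0]
contact_force: [0.5, 3.0, -1.6]
opening: 0.0604
```

```bash
python3 - <<'E'
from row import *
plan((0.577,-0.03,0.063),94,1)
im,d=get_image("side");row("side",im,d)
cv2.imwrite("pics/c5.png",cv2.resize(im[130:260,215:325],(507,600),interpolation=cv2.INTER_CUBIC)[...,::-1])
E
```

```text
t 29.3 pos [ 0.5773 -0.0347  0.1129] yaw 93.89 F [ 0.51  3.02 -1.64] op 0.0604 turn units -0.02 tilt [-0.03 -0.01]
[0.08, 0.0, 0.83] -0.02
side 0.07 229 [array([572.1,  16. ]), array([51.8, 28.1]), np.float64(3.9)]
side 0.078 288 [array([576.3,  -7.2]), array([58.3, 30.2]), np.float64(2.8)]
side 0.086 61 [array([575.7, -21.1]), array([65.4,  8.4]), np.float64(8.2)]
side 0.094 62 [array([576.4, -19.9]), array([63.4,  7.3]), np.float64(6.2)]
side 0.102 67 [array([577.7, -20.8]), array([60.7,  6.8]), np.float64(2.4)]
```

View pics/c5.png

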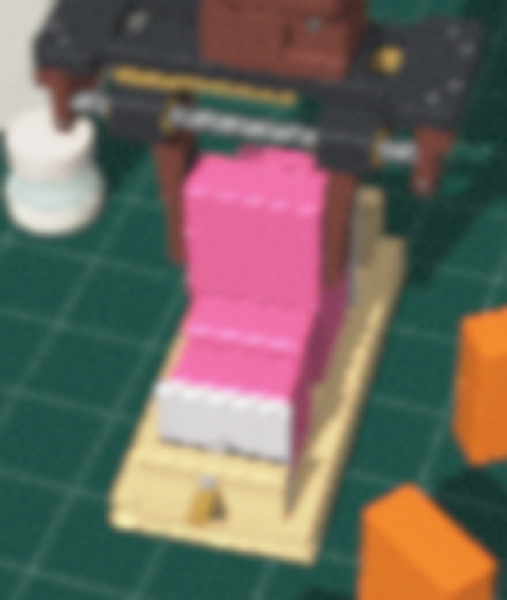

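Crop: the blank sits between the neighbours at (190–320,160–305), with the left pair undisturbed. I'll continue down.

Call:
step_arm --plan '[0,0,0.05,0,0,0,55,0,0,0.06,0,0,0,55,0,0,0.06,0,0,0,55,0,0,0.06,0,0,0,55,0,0,0.06,0,0,0,55,0,0,0.06,0,0,0,55,0,0,0.06,0,0,0,55,0,0,0.05,0,0,0,55,0,0,0,0,0,0,55,0,0,0,0,0,0,55]'

```text
time: 30.6
ee_pos: [0.5773, -0.0344, 0.0852]
tool_rot: [0.683, 0.731, -0.0, -0.0]
contact_force: [0.8, 4.6, -2.0]
opening: 0.0596
```

Call:
step_arm --plan '[0,0,0.03,0,0,0,55,0,0,0.04,0,0,0,55,0,0,0.04,0,0,0,55,0,0,0.04,0,0,0,55,0,0,0.04,0,0,0,55,0,0,0.03,0,0,0,55,0,0,0.03,0,0,0,55,0,0,0,0,0,0,55,0,0,0,0,0,0,55,0,0,0,0,0,0,55]'

```text
time: 31.85
ee_pos: [0.5774, -0.0346, 0.0705]
tool_rot: [0.683, 0.731, -0.0, -0.0]
contact_force: [-0.1, 5.0, -0.7]
opening: 0.0599
```

Call:
step_arm --plan '[0,0,0.02,0,0,0,55,0,0,0.02,0,0,0,55,0,0,0.02,0,0,0,55,0,0,0.02,0,0,0,55,0,0,0.01,0,0,0,55,0,0,0.01,0,0,0,55,0,0,0,0,0,0,55,0,0,0,0,0,0,55,0,0,0,0,0,0,55,0,0,0,0,0,0,55]'

```text
time: 33.1
ee_pos: [0.5775, -0.0346, 0.0645]
tool_rot: [0.683, 0.731, -0.0, -0.0]
contact_force: [0.1, 4.1, -0.8]
opening: 0.0601
```

Call:
step_arm --plan '[0,0,0.01,0,0,0,55,0,0,0.01,0,0,0,55,0,0,0,0,0,0,55,0,0,0,0,0,0,55,0,0,0,0,0,0,55,0,0,0,0,0,0,55,0,0,0,0,0,0,55,0,0,0,0,0,0,55,0,0,0,0,0,0,55,0,0,0,0,0,0,55]'

```text
time: 34.35
ee_pos: [0.5775, -0.0346, 0.0642]
tool_rot: [0.683, 0.731, 0.0, 0.0]
contact_force: [-1.8, 3.9, 7.7]
opening: 0.0598
```

Call:
step_arm --plan '[0,0,-0.01,0,0,0,55,0,0,0,0,0,0,62,0,0,0,0,0,0,66,0,0,0,0,0,0,70,0,0,0,0,0,0,74,0,0,-0.1,0,0,0,76,0,0,-0.3,0,0,0,76,0,0,-0.5,0,0,0,76,0,0,-0.5,0,0,0,76,0,0,-0.5,0,0,0,76]'

```text
time: 35.6
ee_pos: [0.5774, -0.0345, 0.1794]
tool_rot: [0.683, 0.731, 0.0, 0.0]
contact_force: [0.4, 0.1, -0.3]
opening: 0.0758
```

Call:
step_arm --plan '[0,0,-0.5,0,0,0,76,-0.5,-0.5,-0.2,0,0,0,76,-0.7,-0.5,0,0,0,0,76,-0.8,-0.5,0,0,0,0,76,-0.8,-0.4,0,0,0,0,76,-0.8,-0.3,0,0,0,0,76,-0.8,-0.3,0,0,0,0,76,-0.5,-0.2,0,0,0,0,76,0,0,0,0,0,0,76,0,0,0,0,0,0,76]'

```text
time: 36.85
ee_pos: [0.4357, -0.338, 0.22]
tool_rot: [0.683, 0.731, 0.0, -0.0]
contact_force: [0.8, -0.4, -0.1]
opening: 0.0757
```

```bash
python3 - <<'E'
from row import *
plan((0.577,-0.03,0.15),94,1)
I={n:get_image(n) for n in("top","side")}
for n in I: row(n,*I[n])
a=cv2.resize(I["side"][0][140:260,220:320],(400,480),interpolation=cv2.INTER_CUBIC);b=cv2.resize(I["top"][0][165:245,235:340],(400,305),interpolation=cv2.INTER_CUBIC);c=cv2.resize(I["top"][0],(400,300))
cv2.imwrite("pics/c6.png",np.hstack([cv2.resize(a,(390,590)),np.vstack([b,c])[:590]])[...,::-1])
E
```

```text
t 36.85 pos [ 0.4357 -0.338   0.22  ] yaw 93.86 F [ 0.77 -0.44 -0.11] op 0.0757 turn units -0.02 tilt [-0.01  0.06]
[4.96, 2.7, 1.17] -0.02
top 0.07 227 [array([572. ,  16.1]), array([52.9, 23.6]), np.float64(4.3)]
top 0.078 250 [array([573.6,  -8.3]), array([51.8, 25.2]), np.float64(3.5)]
top 0.086 292 [array([578.3, -33.5]), array([59.9, 26.2]), np.float64(3.6)]
top 0.094 270 [array([577.5, -59.2]), array([52.1, 25.3]), np.float64(3.6)]
top 0.102 266 [array([579.7, -83.9]), array([53., 25.]), np.float64(3.4)]
side 0.07 235 [array([571.8,  15.8]), array([51.4, 28.4]), np.float64(4.1)]
side 0.078 278 [array([576.3,  -6.9]), array([58., 30.]), np.float64(2.0)]
side 0.086 290 [array([579. , -32.1]), array([60.2, 29.9]), np.float64(2.5)]
side 0.094 244 [array([578.6, -57. ]), array([53.7, 28.8]), np.float64(3.5)]
side 0.102 204 [array([580. , -81.4]), array([53.6, 26.6]), np.float64(5.5)]
```

View pics/c6.png

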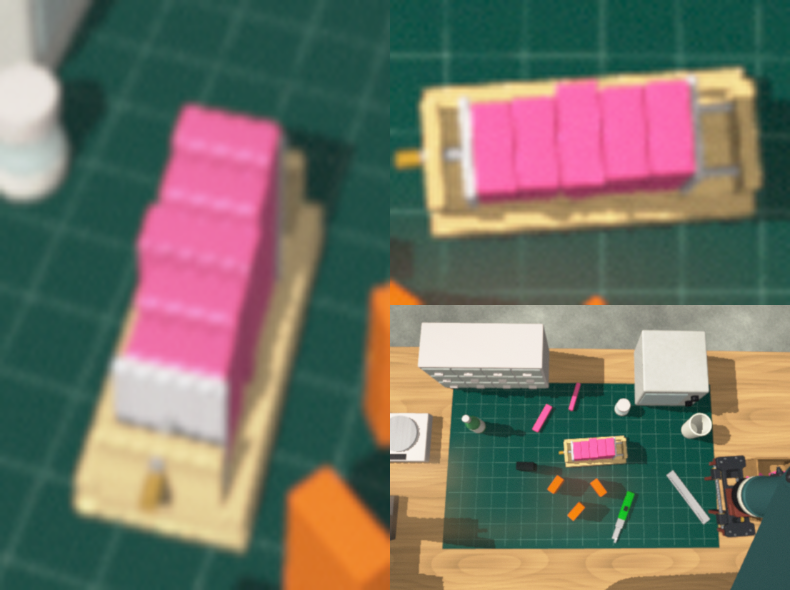

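Both views show the row closed, stop to plate, with the blank third at px (578,135); everything else is unmoved. A quick check that the blank is fully home:

```bash
python3 - <<'E'
from row import *
for n in("top","side"):
    im,d=get_image(n);P=cloud(n,im,d);m=pink(im)&(d>0)
    for zz,y in((70,16),(78,-7.5),(86,-33),(94,-58),(102,-82.5)):
        q=m&(abs(P[...,1]*1e3-y)<7)&(abs(P[...,0]-.577)<.02)&(abs(P[...,2]*1e3-zz)<4)
        print(n,zz,q.sum(),(np.median(P[q][:,2])*1e3).round(2),end=" | ")
        c=np.polyfit(P[q][:,1],P[q][:,2],1);print("tilt deg",np.degrees(c[0]).round(1))
E
```

```text
top 70 118 70.14 | tilt deg 0.7
top 78 106 78.26 | tilt deg -3.3
top 86 108 86.05 | tilt deg -3.2
top 94 118 94.25 | tilt deg -0.7
top 102 108 102.11 | tilt deg -1.9
side 70 99 70.57 | tilt deg -3.2
side 78 93 78.39 | tilt deg 2.6
side 86 81 86.52 | tilt deg 0.4
side 94 84 94.59 | tilt deg 0.7
side 102 80 102.6 | tilt deg -2.7
```

Blank top is at 86.05 mm against 86 expected, so it is fully home; the tilt readings are noise with inconsistent sign.

```bash
python3 -c "
from plant import *
print(sign_off())"
```

```text
the job is handed in; nothing more can be done
None
```

The loose pink blank is filed third in the row, between the 72 mm and 88 mm blanks, and the job was handed in at about 37 s of the 72 s allowed.

**Nudging apart:**
- I gripped left_inner lightly by its ends and slid the left pair about 17 mm until I felt the stop. The force read about 5 N, then 8.9 N, under the 12 N limit.
- I slid the right pair about 7 mm until I felt the sprung plate, at about 4 N. That left a gap of about 21 mm.

**Filing:** I lowered the blank foot-down, with the side force at or below 5 N. It met the floor at 7.7 N, and I then let go and moved the arm clear.

**Last checks:**
- The blank's top stands at 86.05 mm in the top camera and 86.5 mm in the side camera, against 86 mm expected when fully home.
- The five blanks span 100 mm from first centre to last, so the row is closed up between stop and plate. Their measured headings, 2.0 to 5.5°, scatter around the rack's 4°.
- Nothing else on the bench looked moved.

**Disagreements:**
- The two cameras differ by up to 2.5 mm along the row.
- The small tilts fitted to the tops (within ±3.3°) mostly change sign or size between cameras. I took them as noise.
- During the left nudge the vertical force reached -1.6 N for a moment, about a blank's weight. left_inner may have been briefly unloaded, by a few tenths of a millimetre at most.

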